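# Open the child-proof thinner tin

### The arm

A 6-joint arm with a two-finger parallel gripper is mounted at the origin on a cart in front of the work surface, level with it; the furniture and walls round the work are solid. World frame = base frame: x ahead of the robot, y to its left, z up, the work surface at z = 0. Lengths are in mm, angles in degrees, forces in N, time in s.
With the tool pointing down it reaches from about 300 to 850 mm from the base axis. Payload 4.2 kg.
Tool frame: the origin (TCP) lies at the very end of the fingers, on their centre line; the grasp point (between the pads) lies 19 mm behind it; z points along the fingers, y is the line along which they close (so a half turn about z gives the same grasp; the last joint's range is limited). The gripper opens to 91 mm and grips with 3 to 60 N. Pads are 32 mm wide; open, the fingers measure 118 mm over their backs; the gripper's body (76 mm by 178 mm) begins 60 mm behind the grasp point.
Start: joints at [75.974, 18.312, 89.639, -0, 72.044, -1.146], TCP at [128.176, 560.551, 186.376] pointing down, gripper open.
Joint ranges: [-177.97, 177.97], [-48.28, 115.42], [12.27, 149.76], [-77.06, 257.06], [2.81, 150.46], [-146.56, 146.56]. Speed limits (degrees/s): [147.25, 147.25, 180, 180, 180, 180].

### API

Orientations are given as [roll, pitch, yaw] about the fixed x, y, z axes, in that order (R = Rz(yaw) Ry(pitch) Rx(roll)).
In Python, from workcell import * gives the robot as it stands.
- The arm moves only by the tool move_arm, never from a script. Its argument "motion" is a list of rows, each a list of 3 entries, a list of its own where there are three numbers: the finger opening in mm, from 0 to 91.2, then the shift along the world's x, y, z in units of 25 mm (1.0 is 25 mm), then the turn, a rotation vector about the world's x, y, z in units of 4 degrees (1.0 is 4 degrees). In form: [[grip, [x, y, z], [ax, ay, az]], ...]. A call has 1 to 20 rows; each row shifts and turns the commanded pose from where the row before left it; what a row does not reach is not made up. A row lasts 1/12 s, in which the tool goes at most 41.7 mm and 7.16 degrees, less where a joint would pass 70% of its speed; a pose out of reach is approached as far as the arm can. A call with a number of a shift or a turn outside -1 to 1 is refused whole. A call with a gripper value outside its range is refused whole. The fingers move at their own pace and stop on an object; "grip_force" is the grip in N (left out, the last holds). Time passes only in rows, so rows that do not move let the fingers close. It gives the time, the measured TCP pose, the force, the opening and the grip force at its end, in the units of the state.
- state(): the state, without advancing time (a new reading comes with each control period).
- grab_frame(name): name is "side" or "top"; returns the picture (420x560x3 uint8, blue, green, red); there is no depth.
- camera_info(name): a dict with "fx", "fy", "cx", "cy" (pixels), "rvec" (rotation vector, rad) and "tvec" (3), from world to camera coordinates, as OpenCV has them. Camera axes: x right, y down, z forward; pixel columns grow to the right and rows downward; lengths in mm; the calibration is good to about 2 mm. A picture is of the moment at which its call begins. camera_info takes no time and is no camera call.
- job_done(): hands the job in; it is judged then, once.
The state is a dict: "time_s": time; "qpos": joint angles; "qvel": joint speeds; "effort": joint torques, N m; "ee_pos": TCP position; "ee_rot": TCP orientation; "force": force on the tool from outside, world axes, zero at the start; "torque": the same for the moment, N m; "gripper_width": finger opening in mm; "gripper_force": force on a finger pad.
Only numpy, scipy, OpenCV 4.12 (cv2) and the standard library are available. Lean on these libraries where they do the work, as an engineer would, in place of code of your own. Each camera call takes 0.05 s, during which the arm holds its last target. There are 200 camera calls.

### The job

The brush thinner is in the rectangular tin. Open its child-proof cap: press the cap down hard, keep it pressed while you turn it anticlockwise (seen from above) as far as it goes, then let go so that it springs up and stays up. Leave the same cap on the round tin shut.

Things in the scene. Friction and masses are not known exactly. Their poses are not given: they have to be found in the camera images.
- can: The rectangular tin, bare metal, 72 (x) x 100 (y) mm and 110 mm tall, on a 12 mm plywood foot screwed to the worktop: it cannot move. Origin: centre of the foot's underside, on the cap's axis; z up. It stands left or right of the middle, the round tin (bare metal, 86 mm diameter, same height and same cap) on the other side; loose bottles among them are at most 115 mm tall, lower than the caps.
- can_grip (a point): Centre of the grip bar on its black cap, 164 mm above the worktop while locked. The cap is a ribbed disc, 60 mm diameter, 18 mm high; across its top stands a bar 54 mm long, 14 mm thick, 24 mm tall; this point is 12 mm above the disc's flat top. x along the bar, y across it, z up; moves and turns with the cap. Pinch the bar across y from above; fingertips may stand on the disc.
- can_lift (a joint): Height of that cap in m: 0 locked, negative pressed down (stop at -0.008), +0.006 sprung up and open. The spring needs 10 N to begin, 14 N at -0.004, 18 N at the stop. Only below -0.004 do its lugs clear the lock, so press to about -0.006 or to the stop; otherwise it is stopped at about 0.12 rad of turn.
- can_turn (a joint): Turn of that cap in rad, growing anticlockwise seen from above: 0 to 0.06 at the start (locked, bar along the tin's x), 1.15 at the stop. From about 0.7 on the lugs are free and the cap can rise; let go between 0.12 and 0.7 it stays caught below. Once pressed it turns easily (under 0.3 N m).
- jar_turn (a joint): Turn of the like cap on the round tin in rad, 0 to 0.06 at the start (locked); it must stay shut.

How it is judged:
By the outcome, as a careful person would: the job done as asked, in the order asked, and still so for the second after the job is handed in, with the robot touching nothing.
It also fails if it takes over 32 s, if anything falls off the work surface, if the arm or the gripper's body presses on something with over 40 N, if the wrist force passes 120 N, or if a joint passes its speed limit or range.

## Working session

There is one attempt and no reset: what is moved stays moved. The work goes in short steps, Python scripts to look and compute and a tool call to move; the robot and the scene stay as the last step left them, time stands still between calls to the robot, and variables do not carry over. Pictures are saved under pics/ and viewed, at most 10 in all, crops included, and the job is handed in when it is done.

Besides the shell and the picture viewer there is one more tool, called after "Emit:" by a JSON object that holds its "name" and its "arguments". move_arm: Moves the arm, as the interface text tells. Shifts and turns lie within -1 to 1; 1 stands for 25 mm of shift or 4 degrees of turn. Its arguments: {"type":"object","properties":{"motion":{"type":"array","items":{"type":"array"}},"grip_force":{"type":"number"}},"required":["motion"]}

```bash
mkdir -p pics; python3 - <<'E'
from workcell import *
import cv2
for n in("top","side"):
    cv2.imwrite(f"pics/{n}0.png",grab_frame(n)); print(n,camera_info(n))
s=state();print(s)
E
```

```text
top {'fx': 400.10154580720155, 'fy': 400.10154580720155, 'cx': 280.05189979735707, 'cy': 207.45742907631555, 'rvec': array([ 2.19208895, -2.13275485,  0.10691205]), 'tvec': array([ -9.10921408, 525.95271453, 936.76659044])}
side {'fx': 515.5873970305543, 'fy': 515.5873970305543, 'cx': 285.7692972394207, 'cy': 196.25434529338418, 'rvec': array([ 0.00372847, -2.59904556,  1.75420511]), 'tvec': array([535.39036321, 121.81729116, 964.08604815])}
{'time_s': 0.1, 'qpos': array([ 7.59758312e+01,  1.83463925e+01,  8.96984206e+01, -2.10216835e-04,
        7.20429940e+01, -1.14529499e+00]), 'qvel': array([ 0.04557297, -0.03784604, -0.27586608, -0.07197969, -0.07137987,
       -0.00546718]), 'effort': array([ 1.27937725e-03, -4.13334489e+01, -2.32512671e+01,  7.27907941e-02,
        4.22061933e-02, -7.30366764e-05]), 'ee_pos': array([128.03965853, 560.06822507, 185.62701908]), 'ee_rot': array([-1.79912206e+02, -1.55523760e-03,  1.67121190e+02]), 'force': array([-0.15010531, -0.2099531 , -0.40037565]), 'torque': array([-0.01095726, -0.01032421, -0.09235107]), 'gripper_force': 0.0, 'gripper_width': 91.02763392996516}
```

View pics/top0.png

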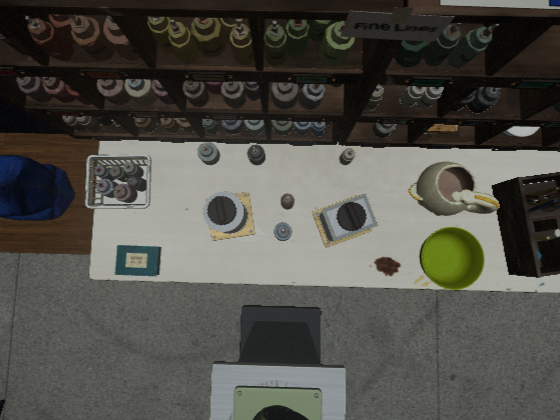

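View pics/side0.png

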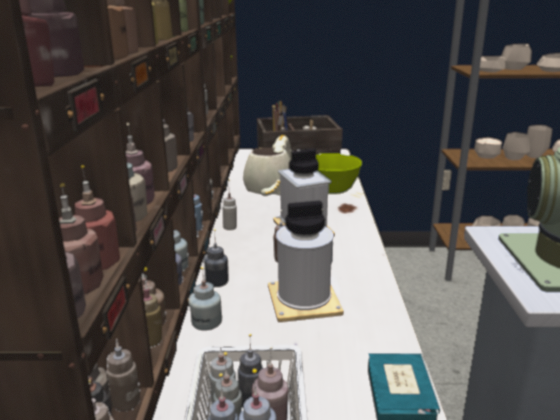

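The top view shows the rectangular tin on the right, its cap near (351,217), and the round tin on the left near (223,210). Next I'll measure the rectangular tin's cap in both views.

```bash
cat >h.py <<'E'
import cv2,numpy as np
from workcell import *
def cam(n):
    c=camera_info(n);R=cv2.Rodrigues(np.array(c["rvec"]))[0];K=np.array([[c["fx"],0,c["cx"]],[0,c["fy"],c["cy"]],[0,0,1]])
    return K,R,np.array(c["tvec"]).reshape(3)
def proj(n,p):
    K,R,t=cam(n);q=K@(R@np.array(p,float)+t);return q[:2]/q[2]
def ray(n,uv,z):
    K,R,t=cam(n);o=-R.T@t;d=R.T@np.linalg.inv(K)@np.array([uv[0],uv[1],1.]);return o+d*(z-o[2])/d[2]
E
python3 - <<'E'
from h import *
im=cv2.imread("pics/top0.png");s=cv2.imread("pics/side0.png")
print("tcp",proj("top",[128,560,186]),proj("side",[128,560,186]),"base",proj("top",[0,0,0]))
g=im.max(2);m=((g<75)*255).astype(np.uint8)[190:250,310:385]
for c in cv2.findContours(m,0,1)[0]:
    if cv2.contourArea(c)>200:
        c=c+np.array([310,190]);e=cv2.fitEllipse(c);print(e,cv2.contourArea(c),ray("top",e[0],150))
a=cv2.resize(im[185:255,305:385],None,fx=7,fy=7,interpolation=2);b=cv2.resize(s[145:240,265:340],None,fx=5,fy=5,interpolation=2)
a=np.clip(a*1.0*1.6,0,255).astype(np.uint8)
b=np.clip(b*2.0,0,255).astype(np.uint8)
h=max(a.shape[0],b.shape[0]);o=np.zeros((h,800,3),np.uint8);o[:a.shape[0],:a.shape[1]]=a;w=min(800-a.shape[1],b.shape[1]);o[:b.shape[0],a.shape[1]:a.shape[1]+w]=b[:,:w]
cv2.imwrite("pics/c0.png",o)
E
```

```text
tcp [-14.02116431 396.28429307] [839.45380668 414.24866655] base [276.16127147 432.09662549]
((350.9815673828125, 216.052734375), (27.930858612060547, 28.193626403808594), 167.9746856689453) 616.5 [ 498.84230114 -145.11053749  150.        ]
```

View pics/c0.png

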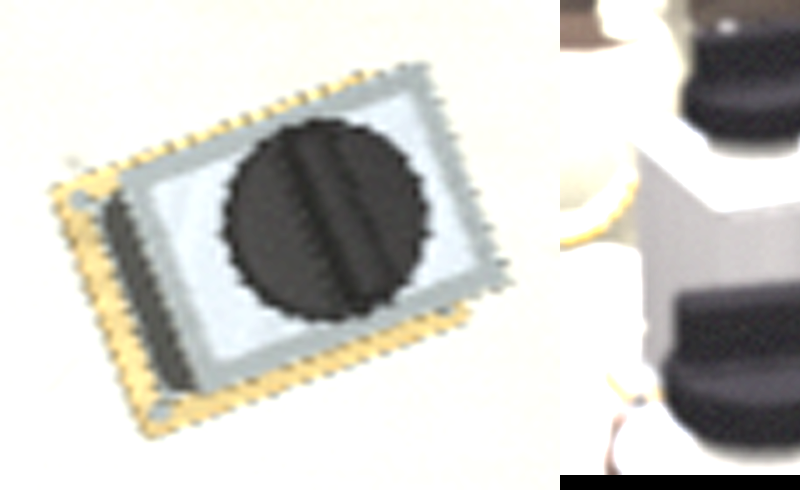

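The crop shows the tin top's corners at about (430,65), (508,285), (200,390) and (125,180). The bar's bright top runs from about (300,140) to (368,300).

```bash
python3 - <<'E'
from h import *
f=lambda p:np.array([305+(p[0]+.5)/7-.5,185+(p[1]+.5)/7-.5])
C=[ray("top",f(p),122) for p in [(430,65),(508,285),(200,392),(123,180)]]
for c in C: print(c.round(1))
print("tin c",np.mean(C,0)); 
d=C[1]-C[2]+C[0]-C[3];print("y axis deg",np.degrees(np.arctan2(d[1],d[0])),np.linalg.norm(d)/2)
d=C[1]-C[0]+C[2]-C[3];print("x axis deg",np.degrees(np.arctan2(d[1],d[0])),np.linalg.norm(d)/2)
A=[ray("top",f(p),176) for p in [(305,132),(375,300)]];print(A,np.mean(A,0),np.degrees(np.arctan2(*(A[1]-A[0])[1::-1])))
print(ray("top",f((325,220)),150)) 
F=[ray("top",f(p),12) for p in [(52,188),(150,437)]];print("foot",np.degrees(np.arctan2(*(F[1]-F[0])[1::-1])))
for z in(152,176):print(proj("side",[500,-145,z]))
# side: cap dark columns
s=cv2.imread("pics/side0.png");m=s.max(2)<60
for r in range(150,174,3):
    c=np.where(m[r,280:330])[0]+280;print(r,c.min() if len(c) else 0,c.max() if len(c) else 0)
from scipy.spatial.transform import Rotation as Ro
print(Ro.from_euler('xyz',state()["ee_rot"],degrees=True).as_matrix().round(2))
print([[n,ray("top",p,60).round()] for n,p in (("b1",(288,200)),("b2",(283,231)),("jar",(223,210)))])
E
```

```text
[ 550.8 -182.1  122. ]
[ 482.9 -206.5  122. ]
[ 447.3 -111.9  122. ]
[512.2 -87.2 122. ]
tin c [ 498.3159381  -146.91643683  122.        ]
y axis deg -68.62645982831653 101.74157340421152
x axis deg -159.7046494554632 70.8411764511809
[array([ 522.17867851, -134.71565006,  176.        ]), array([ 473.75324094, -155.42209665,  176.        ])] [ 497.96595972 -145.06887335  176.        ] -156.84871866134904
[ 498.95438372 -145.14816361  150.        ]
foot -157.45462629575778
[303.34743959 160.37492448]
[303.45680734 148.98541217]
150 293 329
153 292 316
156 292 314
159 292 315
162 290 317
165 290 317
168 290 317
171 294 313
[[-0.97  0.22 -0.  ]
 [ 0.22  0.97 -0.  ]
 [ 0.   -0.   -1.  ]]
[['b1', array([541., -13.,  60.])], ['b2', array([468.,  -3.,  60.])], ['jar', array([513., 138.,  60.])]]
```

Emit:
{"name": "move_arm", "arguments": {"motion": [[60,[0,0,1],[0,0,0]],[60,[0,0,1],[0,0,0]],[60,[0.39,-0.743,0],[0,0,-0.951]],[60,[0.39,-0.743,0],[0,0,-0.951]],[60,[0.39,-0.743,0],[0,0,-0.951]],[60,[0.39,-0.743,0],[0,0,-0.951]],[60,[0.39,-0.743,0],[0,0,-0.951]],[60,[0.39,-0.743,0],[0,0,-0.951]],[60,[0.39,-0.743,0],[0,0,-0.951]],[60,[0.39,-0.743,0],[0,0,-0.951]],[60,[0.39,-0.743,0],[0,0,-0.951]],[60,[0.39,-0.743,0],[0,0,-0.951]],[60,[0.39,-0.743,0],[0,0,-0.951]],[60,[0.39,-0.743,0],[0,0,-0.951]],[60,[0.39,-0.743,0],[0,0,-0.951]],[60,[0.39,-0.743,0],[0,0,-0.951]],[60,[0.39,-0.743,0],[0,0,-0.951]],[60,[0.39,-0.743,0],[0,0,-0.951]],[60,[0.39,-0.743,0],[0,0,-0.951]],[60,[0.39,-0.743,0],[0,0,-0.951]]]}}

```text
time_s: 1.77
ee_pos: [303.7, 225.1, 236.1]
ee_rot: [-180.0, 0.0, 98.5]
force: [0.6, 0.3, 0.8]
gripper_width: 59.6
gripper_force: 0.0
```

Emit:
{"name": "move_arm", "arguments": {"motion": [[60,[0.39,-0.743,0],[0,0,-0.951]],[60,[0.39,-0.743,0],[0,0,-0.951]],[60,[0.39,-0.743,0],[0,0,-0.951]],[60,[0.39,-0.743,0],[0,0,-0.951]],[60,[0.39,-0.743,0],[0,0,-0.951]],[60,[0.39,-0.743,0],[0,0,-0.951]],[60,[0.39,-0.743,0],[0,0,-0.951]],[60,[0.39,-0.743,0],[0,0,-0.951]],[60,[0.39,-0.743,0],[0,0,-0.951]],[60,[0.39,-0.743,0],[0,0,-0.951]],[60,[0.39,-0.743,0],[0,0,-0.951]],[60,[0.39,-0.743,0],[0,0,-0.951]],[60,[0.39,-0.743,0],[0,0,-0.951]],[60,[0.39,-0.743,0],[0,0,-0.951]],[60,[0.39,-0.743,0],[0,0,-0.951]],[60,[0.39,-0.743,0],[0,0,-0.951]],[60,[0.39,-0.743,0],[0,0,-0.951]],[60,[0.39,-0.743,0],[0,0,-0.951]],[60,[0.39,-0.743,0],[0,0,-0.951]],[60,[0.39,-0.743,0],[0,0,-0.951]]]}}

```text
time_s: 3.43
ee_pos: [498.8, -146.2, 235.9]
ee_rot: [-180.0, 0.0, 22.4]
force: [-0.0, -0.1, 0.2]
gripper_width: 59.7
gripper_force: 0.0
```

Emit:
{"name": "move_arm", "arguments": {"motion": [[60,[0,0,0],[0,0,0]],[60,[0,0,0],[0,0,0]]]}}

```text
time_s: 3.6
ee_pos: [498.5, -145.7, 235.6]
ee_rot: [-179.9, 0.1, 22.5]
force: [-0.5, 1.2, 0.1]
gripper_width: 59.8
gripper_force: 0.0
```

Emit:
{"name": "move_arm", "arguments": {"motion": [[60,[0,0,-0.6],[0,0,0]],[60,[0,0,-0.6],[0,0,0]],[60,[0,0,-0.6],[0,0,0]],[60,[0,0,-0.5],[0,0,0]],[60,[0,0,-0.5],[0,0,0]],[60,[0,0,-0.3],[0,0,0]],[60,[0,0,0],[0,0,0]],[60,[0,0,0],[0,0,0]]]}}

```text
time_s: 4.27
ee_pos: [498.4, -144.7, 159.0]
ee_rot: [-180.0, 0.0, 22.6]
force: [0.0, -0.2, -0.1]
gripper_width: 59.9
gripper_force: 0.0
```

```bash
python3 - <<'E'
from h import *
t=grab_frame("top");s=grab_frame("side")
a=cv2.resize(t[165:265,290:390],None,fx=4,fy=4);b=cv2.resize(s[100:200,250:350],None,fx=4,fy=4)
o=np.clip(np.hstack([a,b])*1.8,0,255).astype(np.uint8);cv2.imwrite("pics/c1.png",o);print(state()["ee_pos"],state()["force"])
E
```

```text
[ 499.13629714 -145.18385619  159.73757159] [ 0.31905858  0.05294136 -0.29424927]
```

View pics/c1.png

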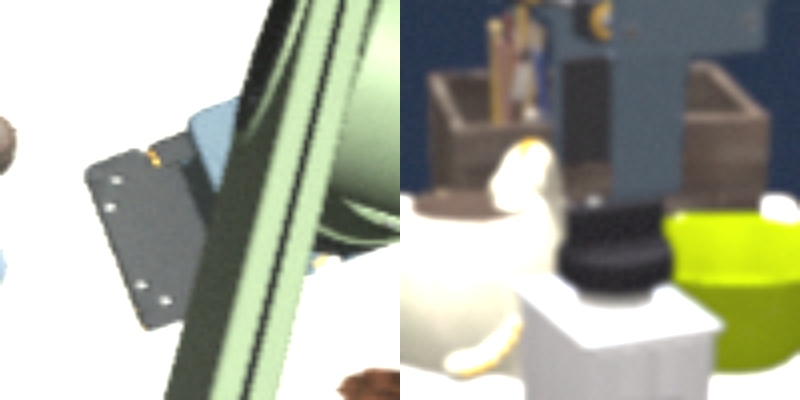

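```bash
python3 - <<'E'
from h import *
a=np.radians(112.5);d=np.array([np.cos(a),np.sin(a),0]);x=np.array([np.cos(a-np.pi/2),np.sin(a-np.pi/2),0])
f=lambda p:((proj("side",p)-[250,100])*4+[400,0]).round()
c=np.array([499,-145,159.])
for r in(-30,30):
  for w in(-16,16): print(r,w,f(c+r*d+w*x),f(c+r*d+w*x+[0,0,19]))
print("bar top ends",f([499+25,-145+10,176]),f([499-25,-155,176]))
print("disc",[f([499+30*np.cos(t),-145+30*np.sin(t),152]) for t in (0,1.57,3.14,4.71)])
E
```

```text
-30 -16 [620. 209.] [620. 173.]
-30 16 [563. 216.] [563. 180.]
30 -16 [670. 241.] [670. 205.]
30 16 [611. 249.] [611. 212.]
bar top ends [566. 202.] [665. 190.]
disc [array([556., 242.]), array([617., 260.]), array([675., 241.]), array([614., 224.])]
```

Emit:
{"name": "move_arm", "arguments": {"motion": [[60,[0,0,-0.15],[0,0,0]],[8,[0,0,0],[0,0,0]],[8,[0,0,0],[0,0,0]],[8,[0,0,0],[0,0,0]],[8,[0,0,0],[0,0,0]],[8,[0,0,0],[0,0,0]],[8,[0,0,0],[0,0,0]],[8,[0,0,0],[0,0,0]],[8,[0,0,0],[0,0,0]]], "grip_force": 25}}

```text
time_s: 5.12
ee_pos: [498.7, -145.3, 155.2]
ee_rot: [180.0, -0.0, 22.6]
force: [0.4, -0.0, 1.5]
gripper_width: 9.5
gripper_force: 0.0
```

```bash
python3 - <<'E'
from h import *
s=grab_frame("side");st=state();print({k:st[k] for k in("ee_pos","force","gripper_width","gripper_force","qpos")})
b=cv2.resize(s[130:180,270:337],None,fx=12,fy=12)
cv2.imwrite("pics/c2.png",np.clip(b*4.0,0,255).astype(np.uint8)[:600,:800])
E
```

```text
{'ee_pos': array([ 498.66483752, -145.30236491,  155.12664896]), 'force': array([-0.37705142,  0.00973561, -0.0748443 ]), 'gripper_width': 8.641602604846401, 'gripper_force': 0.0, 'qpos': array([-1.75102632e+01,  1.46378102e+01,  9.96519957e+01, -5.69373146e-03,
        6.57095364e+01,  4.99220554e+01])}
```

View pics/c2.png

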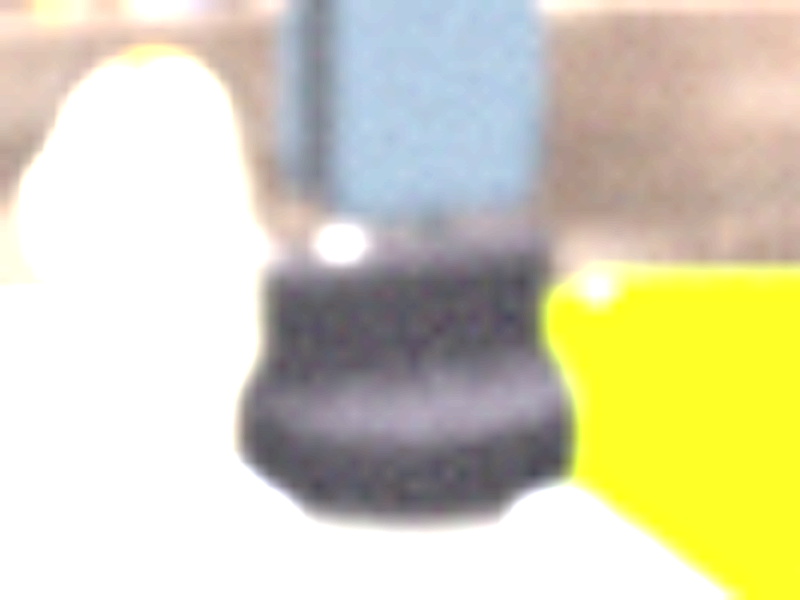

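The side crop shows the fingertips ending near row 147, level with or above the bar's top edge at about (304,150). Their columns match the cap. The fingers closed past 14 mm without any force, so the real tips sit roughly 20 mm higher than the reported TCP. I'll open and feel my way down.

Emit:
{"name": "move_arm", "arguments": {"motion": [[50,[0,0,0.2],[0,0,0]],[50,[0,0,0],[0,0,0]],[50,[0,0,0],[0,0,0]],[50,[0,0,0],[0,0,0]],[50,[0,0,0],[0,0,0]],[50,[0,0,-0.2],[0,0,0]],[50,[0,0,-0.15],[0,0,0]],[50,[0,0,-0.15],[0,0,0]],[50,[0,0,-0.15],[0,0,0]],[50,[0,0,0],[0,0,0]]]}}

```text
time_s: 6.0
ee_pos: [498.0, -145.1, 142.7]
ee_rot: [-179.9, 0.1, 22.6]
force: [0.3, -0.5, 0.5]
gripper_width: 50.2
gripper_force: 0.0
```

```bash
python3 - <<'E'
from h import *
s=grab_frame("side");st=state();print({k:st[k] for k in("ee_pos","force","gripper_width")})
b=cv2.resize(s[125:175,270:337],None,fx=12,fy=12)
cv2.imwrite("pics/c3.png",np.clip(b*4.0,0,255).astype(np.uint8)[:600,:800])
E
```

```text
{'ee_pos': array([ 498.24424429, -145.14339139,  143.18848077]), 'force': array([ 0.48344204, -0.84555367,  0.34114708]), 'gripper_width': 50.15398149745566}
```

View pics/c3.png

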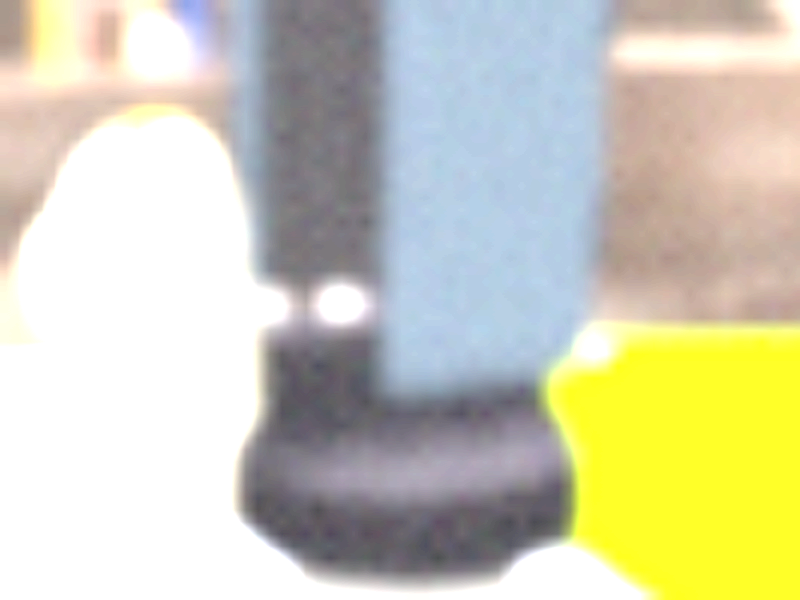

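The near fingertip now overlaps the bar's side, its tip at row ~390 against a disc plane at row ~465, so it is about 12 mm above the disc. I'll lower 10 mm and close.

Emit:
{"name": "move_arm", "arguments": {"motion": [[50,[0,0,-0.2],[0,0,0]],[50,[0,0,-0.2],[0,0,0]],[8,[0,0,0],[0,0,0]],[8,[0,0,0],[0,0,0]],[8,[0,0,0],[0,0,0]],[8,[0,0,0],[0,0,0]],[8,[0,0,0],[0,0,0]],[8,[0,0,0],[0,0,0]],[8,[0,0,0],[0,0,0]]], "grip_force": 25}}

```text
time_s: 6.8
ee_pos: [498.9, -145.5, 134.1]
ee_rot: [180.0, -0.0, 22.6]
force: [0.1, -0.1, -0.6]
gripper_width: 13.7
gripper_force: 25.0
```

Emit:
{"name": "move_arm", "arguments": {"motion": [[8,[0,0,-0.1],[0,0,0]],[8,[0,0,-0.1],[0,0,0]],[8,[0,0,-0.1],[0,0,0]],[8,[0,0,0],[0,0,0]]], "grip_force": 35}}

```text
time_s: 7.13
ee_pos: [499.0, -145.5, 128.6]
ee_rot: [179.9, -0.1, 22.6]
force: [-4.2, 0.2, 15.9]
gripper_width: 13.5
gripper_force: 35.0
```

Emit:
{"name": "move_arm", "arguments": {"motion": [[8,[0,0,-0.08],[0,0,0]],[8,[0,0,-0.08],[0,0,0]],[8,[0,0,0],[0,0,0]]]}}

```text
time_s: 7.38
ee_pos: [499.1, -145.6, 125.8]
ee_rot: [179.9, -0.1, 22.6]
force: [-4.7, 1.4, 18.9]
gripper_width: 13.8
gripper_force: 35.0
```

Emit:
{"name": "move_arm", "arguments": {"motion": [[8,[0,0,-0.06],[0,0,0]],[8,[0,0,-0.06],[0,0,0]],[8,[0,0,0],[0,0,0]]]}}

```text
time_s: 7.63
ee_pos: [499.3, -145.6, 125.6]
ee_rot: [179.8, -0.2, 22.6]
force: [-9.9, 1.9, 35.2]
gripper_width: 13.8
gripper_force: 35.1
```

Emit:
{"name": "move_arm", "arguments": {"motion": [[8,[0,0,0],[0,0,0.8]],[8,[0,0,0],[0,0,0.8]],[8,[0,0,0],[0,0,0.8]],[8,[0,0,0],[0,0,0.8]],[8,[0,0,0],[0,0,0.8]],[8,[0,0,0],[0,0,0.8]],[8,[0,0,0],[0,0,0.8]]]}}

```text
time_s: 8.22
ee_pos: [499.3, -145.7, 125.6]
ee_rot: [179.7, -0.1, 45.1]
force: [-10.0, 3.2, 35.8]
gripper_width: 14.1
gripper_force: 35.1
```

```bash
python3 -c "
from h import *
s=state();print(s['ee_pos'],s['ee_rot'],s['force'],s['torque'],s['gripper_width'])"
```

```text
[ 499.34685162 -145.70889509  125.59920402] [ 1.79736680e+02 -1.12706879e-01  4.51262499e+01] [-10.03999433   3.20184854  35.80741052] [ 0.38333325  2.104857   -0.02368953] 14.123832798812913
```

Emit:
{"name": "move_arm", "arguments": {"motion": [[8,[0,0,0],[0,0,0.8]],[8,[0,0,0],[0,0,0.8]],[8,[0,0,0],[0,0,0.8]],[8,[0,0,0],[0,0,0.8]],[8,[0,0,0],[0,0,0.8]],[8,[0,0,0],[0,0,0.8]],[8,[0,0,0],[0,0,0.8]],[8,[0,0,0],[0,0,0.8]],[8,[0,0,0],[0,0,0.8]],[8,[0,0,0],[0,0,0.8]],[8,[0,0,0],[0,0,0.8]],[8,[0,0,0],[0,0,0.8]],[8,[0,0,0],[0,0,0.8]]]}}

```text
time_s: 9.3
ee_pos: [499.5, -145.7, 125.6]
ee_rot: [179.7, 0.1, 86.7]
force: [-9.0, 2.5, 35.1]
gripper_width: 13.9
gripper_force: 35.1
```

```bash
python3 -c "
from h import *
s=state();print(s['ee_pos'],s['ee_rot'],s['force'],s['torque'],s['gripper_width'])"
```

```text
[ 499.49345968 -145.68817979  125.6045996 ] [1.79709063e+02 8.34091364e-02 8.67214603e+01] [-9.00443965  2.46483398 35.12686463] [ 0.42851656  1.99118454 -0.0393791 ] 13.890360703260075
```

Not at the stop yet; I'll nudge further until torque builds.

Emit:
{"name": "move_arm", "arguments": {"motion": [[8,[0,0,0],[0,0,0.4]],[8,[0,0,0],[0,0,0.4]],[8,[0,0,0],[0,0,0.2]],[8,[0,0,0],[0,0,0]]]}}

```text
time_s: 9.63
ee_pos: [499.7, -145.7, 125.5]
ee_rot: [179.7, 0.1, 90.4]
force: [-10.2, 1.6, 34.0]
gripper_width: 13.8
gripper_force: 35.3
```

```bash
python3 -c "
from h import *
s=state();print(s['ee_pos'],s['ee_rot'],s['force'],s['torque'],s['gripper_width'])"
```

```text
[ 499.68020658 -145.73716149  125.52492829] [1.79688243e+02 8.14771457e-02 9.04369259e+01] [-10.23836675   1.577877    34.02907748] [ 0.28958803  1.89639773 -0.86608371] 13.799432915059976
```

Emit:
{"name": "move_arm", "arguments": {"motion": [[8,[0,0,0.1],[0,0,-0.2]],[8,[0,0,0.15],[0,0,0]],[8,[0,0,0.15],[0,0,0]],[50,[0,0,0],[0,0,0]],[50,[0,0,0],[0,0,0]],[50,[0,0,0],[0,0,0]],[50,[0,0,0],[0,0,0]],[50,[0,0,0.4],[0,0,0]],[50,[0,0,0.8],[0,0,0]],[50,[0,0,1],[0,0,0]],[50,[0,0,1],[0,0,0]],[50,[0,0,0.8],[0,0,0]]]}}

```text
time_s: 10.63
ee_pos: [498.2, -145.2, 230.7]
ee_rot: [-179.9, -0.0, 89.8]
force: [1.0, -0.5, 0.3]
gripper_width: 50.1
gripper_force: 0.0
```

Emit:
{"name": "move_arm", "arguments": {"motion": [[50,[-0.9,0,0],[0,0,0]],[50,[-0.9,0,0],[0,0,0]],[50,[-0.9,0,0],[0,0,0]],[50,[-0.9,0,0],[0,0,0]],[50,[-0.9,0,0],[0,0,0]],[50,[-0.5,0,0],[0,0,0]],[50,[0,0,0],[0,0,0]]]}}

```text
time_s: 11.22
ee_pos: [371.2, -144.9, 229.4]
ee_rot: [-179.9, -0.0, 89.7]
force: [-0.2, -0.2, -0.4]
gripper_width: 50.1
gripper_force: 0.0
```

```bash
python3 - <<'E'
from h import *
t=grab_frame("top");s=grab_frame("side");st=state();print(st["ee_pos"],st["force"],st["time_s"])
a=cv2.resize(t[170:260,190:390],None,fx=4,fy=4)
b=cv2.resize(s[130:180,270:337],None,fx=4.8,fy=4.8)
s0=cv2.imread("pics/side0.png");b0=cv2.resize(s0[130:180,270:337],None,fx=4.8,fy=4.8)
o=np.zeros((600,800,3));o[:360]=a*1.8;o[360:600,:b.shape[1]]=b*3.0;o[360:600,400:400+b.shape[1]]=b0*3.0
cv2.imwrite("pics/c4.png",np.clip(o,0,255).astype(np.uint8))
E
```

```text
[ 374.16994575 -145.40761981  229.56991851] [ 0.43722754 -0.1298941   0.14410709] 11.3167
```

View pics/c4.png

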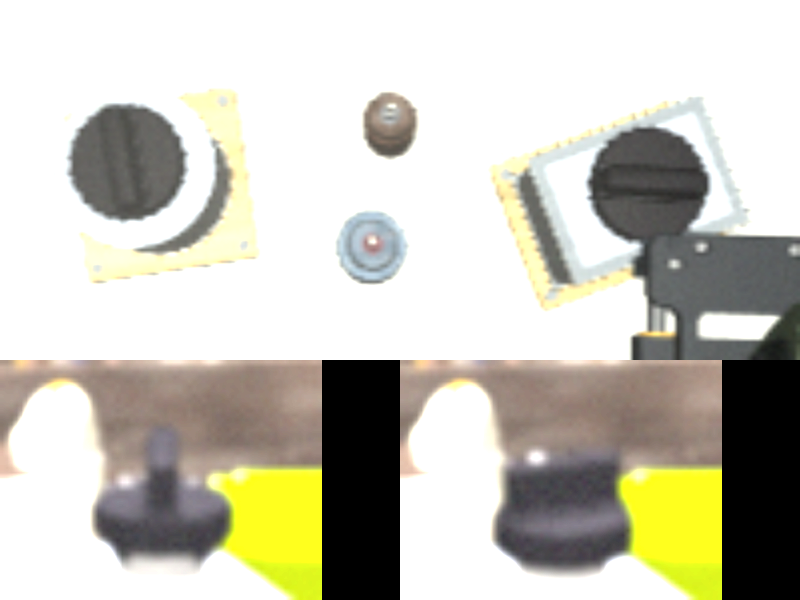

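The bar is now turned about 67°, running roughly (600,180) to (705,180) in the crop. In the side view the cap sits higher than before, with a white neck visible below it. The round tin's cap is unmoved and the gripper is clear.

```bash
python3 -c "
from workcell import *
print(job_done())"
```

```text
the job is handed in; nothing more can be done
None
```

The rectangular tin's cap was pressed to its stop, turned about 67° to the turn stop and released; the final pictures show it sprung up, the round tin's cap unmoved and the gripper clear, and the job is handed in at about 11 s (no verdict was returned).

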